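# Lock a sample tin into the paint shaker

## Robot

A 7-joint arm with a two-finger parallel gripper is mounted at the origin on the work surface. World frame = base frame: x ahead of the robot, y to its left, z up, the work surface at z = 0. Lengths are in m, angles in rad, forces in N, time in s.
With the tool pointing down it reaches from about 0.4 to 0.85 m from the base axis. Payload 6.9 kg.
Tool frame: the origin (TCP) lies midway between the tips of the shut fingers; the grasp point (between the pads) lies behind it (ctrl.pinch_z is the z of the grasp point in the tool frame, in m); z points along the fingers, y is the line along which they close (so a half turn about z gives the same grasp; the last joint's range is limited). The gripper opens to 85 mm and grips with 20 to 120 N. Pads are 22 mm wide; open, the fingers measure 114 mm over their backs; the gripper's body (76 mm by 85 mm) begins 54 mm behind the grasp point. The pads swing forward as they close: fully open they stand 13 mm farther back than shut.
Start: joints at [1.218, 0.507, -0.238, 1.5, 0.126, 1.149, -0.155], TCP at [0.277, -0.56, 0.231] pointing down, gripper open.
Joint ranges: [-3.08, 3.08], [-0.24, 2.05], [-1.43, 1.35], [0, 2.5], [-1.52, 4.66], [0.17, 1.96], [-2.89, 2.89]. Speed limits (rad/s): [2.39, 2.39, 3.14, 3.14, 3.14, 3.14, 3.14].

## Interface

Orientations are given as a unit quaternion [w, x, y, z].
In Python, from station import ctrl, get_state, vision, ticket, models gives the robot as it stands. Calls block until the motion is done:
- ctrl.movep(position, orientation): joint-space move of the TCP to a pose.
- ctrl.movel(position, frame=None, max_speed=0.15): straight line of the TCP; frame=None keeps the orientation; max_speed is the mean speed in m/s.
- ctrl.set_joints(angles): joint-space move.
- ctrl.ungrasp() and ctrl.close_gripper(force=None): open the fingers fully, or close them until they stop; force is the grip in N (None keeps the last).
- ctrl.pause(seconds).
- ctrl.ik(position, orientation): joint angles nearest the present ones, or None.
- get_state(): the state.
- vision.grab_frame(name): name is "scene" or "top" or "wrist"; returns (picture, depth): 400x640x3 uint8, blue, green, red; 400x640 float32, m along the optical axis (not along the pixel's ray), 0 where there is no reading.
- vision.camera_info(name): a dict with "mtx" (3x3 intrinsics, pixels), "R" (3x3) and "t" (3): a world point X has camera coordinates R X + t; the wrist camera has in their place "hand_eye" (4x4, takes a point from camera to tool coordinates, whose origin is the TCP and whose axes are the flange's). Camera axes: x right, y down, z forward; pixel columns grow to the right and rows downward; lengths in m; the calibration is good to about 2 mm. A picture is of the moment at which its call begins: read the wrist's pose just before it. camera_info takes no time and is no camera call.
A pose or a line that the arm cannot do raises ctrl.Unreachable and nothing moves.
- ticket.close_job(): hands the job in; it is judged then, once.
Trained networks look in the newest picture that a camera, given by its name, has taken for a name from the list of things; names that differ only in an ending like _2 or _b are one class to them, and where a whole thing is asked for, a point or a joint stands for the part that bears it (a point fixed in the world has none). Each returns a list of dicts, best first, with "p" (0 to 1); they miss things now and then, are a little off and sometimes report something else, mostly with a low value. They report only what shows in the picture. A call takes as long as a camera call. They do not tell look-alikes from the thing itself.
- models.recognise(camera, target): "point" ([column, row] in pixels, amid what is visible of it).
- models.masks_of(camera, target): "mask" (400x640 bool, what is visible of it) and "point" ([column, row] in pixels, amid what is visible of it).
The state is a dict: "time": time; "qpos": joint angles; "qd": joint speeds; "tau": joint torques, N m; "tcp_pos": TCP position; "eef_rot": TCP orientation; "contact_force": force on the tool from outside, world axes, zero at the start; "wrist_torque": the same for the moment, N m; "width": finger opening in m; "gripper_force": force on a finger pad.
Only numpy, scipy, OpenCV 4.12 (cv2) and the standard library are available. Lean on these libraries where they do the work, as an engineer would, in place of code of your own. Each camera call takes 0.05 s, during which the arm holds its last target. There are 200 camera calls.

## Task

Swing the shaker's keeper bar across the lid of the clamped tin until its eye stands in line with the holes of the fork, then pull the headed pin up out of its parking block and push it through fork and eye until its flange sits fully home on the fork. Let go of it, with the bar left closed, and leave the other things on the counter where they are.

Things in the scene. Friction and masses are not known exactly. Their poses are not given: they have to be found in the camera images.
- cradle: Fixed aluminium deck of the paint shaker, 170 x 270 mm, tilted 30 degrees. Origin: centre of its upper face. z: square to it, along the fork's holes, leaning to the front (robot) side; x: up the slope; y: from the keeper's pivot post (y -85 mm) to the fork (y +85). A fixed tin, 78 mm wide, 70 tall, stands at its centre. The grey base, 210 x 290 mm, has its underside centre 85 mm straight below.
- fork_seat (a point): Centre of the fork's hole on the top face of its upper cheek, at (0, 85, 98) mm in the cradle's frame, same axes: the pin goes in along -z. Two 50 x 50 x 8 mm steel cheeks with 16 mm holes on one axis (90 to 98 and 66 to 74 mm above the deck), joined by a web on the +y side (y 110 to 124) no higher than the upper cheek. Nothing stands above.
- keeper (a joint): Keeper bar's hinge about the cradle's z axis, rad: 0 = closed at its stop, the eye between the cheeks, its hole on the fork's axis; grows to 1.2 as the bar swings out to the front (down the slope). Stiff, about 0.2 N m: the bar stays where it is left.
- keeper_knob (a point): On the axis of the upright black knob of the steel keeper bar, 26 mm above the bar's top and 14 mm below the knob's end (112 mm above the deck). Knob 16 mm in diameter, 40 mm tall, square to the deck, 105 mm from the hinge axis: push or pull the bar by it. z as the cradle's z; y along the bar from pivot to eye (the cradle's axes when closed).
- lug_hole (a point): Centre, on the bar's top face, of the 17 mm hole in the eye at the bar's end, 170 mm from the hinge axis; the eye is 36 x 44 x 8 mm. Axes as for keeper_knob.
- pin: Steel headed pin. Origin: centre of the flange's underside (the seat); z along the pin to its head. Flange 28 mm in diameter, z 0 to 4 mm; black round grip 20 mm in diameter, z 4 to 28. Shank 14 mm in diameter with a 9 mm neck just under the flange (to z -6); nose tapers from z -35 to 6 mm wide at z -45. Starts upright in the parking block. 55 to 115 g.
- dock: Dark steel parking block, fixed, 70 x 70 x 60 mm tall on a 100 x 90 mm foot. Origin: centre of its underside; upright 16 mm hole on its z axis, mouth at z 60 mm, the pin's flange on it. A sprung detent plunger in its +x side (out to 60 mm from the axis, lower than the top) snaps into the pin's neck: the pin comes straight up at about 3 to 8 N.
- spray_can: Bystander: white spray can, 60 mm in diameter, 170 mm tall, standing loose. Origin: centre of its underside, z up.
- tape_roll: Bystander: grey roll of tape lying flat, 100 mm outside, 76 mm inside, 48 mm tall. Origin: centre of its underside.
- scraper: Bystander: scraper lying flat, 240 mm long, wooden handle towards its -x. Origin: centre of its length, on the counter.
- sample_tin: Bystander: loose unopened sample tin, 78 mm in diameter, 66 mm tall. Origin: centre of its underside.
Things that resemble listed ones, but are neither listed nor needed, are in the scene too. There is more than one size of the pin; the one meant has the size given above.

How it is judged:
By the outcome, as a careful person would: the job done as asked, in the order asked, and still so for the second after the job is handed in, with the robot touching nothing.
It also fails if it takes over 58 s, if anything falls off the work surface, if the arm or the gripper's body presses on something with over 40 N, if the wrist force passes 120 N, or if a joint passes its speed limit or range.

## Working session

There is one attempt and no reset: what is moved stays moved. The work goes in short steps, each a Python script; the robot and the scene stay as the last script left them, time stands still between calls to the robot, and variables do not carry over. Pictures are saved under pics/ and viewed, at most 10 in all, crops included, and the job is handed in when it is done.

```bash
ls; mkdir -p pics
cat > h.py <<'E'
import numpy as np, cv2
from station import ctrl, get_state, vision, ticket, models
from scipy.spatial.transform import Rotation as Ro
def cam(name):
    i=vision.camera_info(name); K=np.array(i["mtx"])
    if "R" in i: return K,np.array(i["R"]),np.array(i["t"]).ravel()
    s=get_state(); q=s["eef_rot"]; Rt=Ro.from_quat([q[1],q[2],q[3],q[0]]).as_matrix()
    H=np.array(i["hand_eye"]); Rw=Rt@H[:3,:3]; tw=Rt@H[:3,3]+np.array(s["tcp_pos"])
    return K,Rw.T,-Rw.T@tw
def unproj(c,px,z):
    K,R,t=c; p=np.linalg.inv(K)@np.array([px[0],px[1],1.])*z
    return R.T@(p-t)
def ray(c,px):
    K,R,t=c; d=R.T@np.linalg.inv(K)@np.array([px[0],px[1],1.]); return -R.T@t,d/np.linalg.norm(d)
def cloud(c,depth):
    K,R,t=c; v,u=np.mgrid[:400,:640]
    P=np.stack([(u-K[0,2])/K[0,0]*depth,(v-K[1,2])/K[1,1]*depth,depth],-1)
    return (P-t)@R
def proj(c,X):
    K,R,t=c; p=(R@np.atleast_2d(X).T).T+t; p=p@K.T; return p[:,:2]/p[:,2:]
def quat(M):
    q=Ro.from_matrix(M).as_quat(); return [q[3],q[0],q[1],q[2]]
E
python3 - <<'E'
from h import *
for n in ["scene","top"]:
    c=cam(n); im,d=vision.grab_frame(n); cv2.imwrite(f"pics/{n}.png",im); np.save(n+"_d.npy",d)
    C=cloud(c,d); print(n,"cam at",(-c[1].T@c[2]).round(3))
    for t in ["cradle","keeper","keeper_knob","lug_hole","pin","dock","spray_can","tape_roll","scraper","sample_tin"]:
        for r in models.masks_of(n,t)[:3]:
            m=r["mask"]&(d>0); print(t,round(r["p"],2),np.round(r["point"]),m.sum(),np.median(C[m],0).round(3) if m.any() else None)
print(ctrl.pinch_z,get_state()["time"],get_state()["eef_rot"])
E
```

```text
pics
scene cam at [1.072 0.908 0.924]
cradle 0.81 [304. 179.] 3438 [ 0.602 -0.046  0.12 ]
keeper 0.8 [322. 162.] 437 [ 0.508 -0.072  0.136]
keeper_knob 0.76 [325. 159.] 561 [ 0.501 -0.081  0.132]
lug_hole 0.58 [326. 160.] 563 [ 0.502 -0.082  0.132]
pin 0.84 [374. 232.] 262 [0.512 0.194 0.076]
pin 0.41 [386. 263.] 123 [0.551 0.304 0.075]
dock 0.75 [381. 277.] 1247 [0.567 0.316 0.05 ]
spray_can 0.68 [394. 317.] 1608 [0.645 0.464 0.108]
tape_roll 0.65 [295. 140.] 455 [ 0.468 -0.384  0.036]
scraper 0.73 [223. 164.] 527 [ 0.73  -0.394  0.003]
sample_tin 0.87 [298. 277.] 1033 [0.752 0.224 0.063]
top cam at [0.387 0.008 1.274]
cradle 0.91 [350. 213.] 7161 [ 0.591 -0.076  0.115]
cradle 0.36 [354. 245.] 1002 [ 0.51  -0.085  0.135]
keeper 0.77 [354. 245.] 1092 [ 0.511 -0.085  0.135]
keeper_knob 0.57 [353. 247.] 1117 [ 0.511 -0.085  0.134]
lug_hole 0.96 [354. 244.] 1092 [ 0.511 -0.085  0.134]
pin 0.54 [202. 233.] 86 [0.545 0.297 0.084]
pin 0.48 [248. 252.] 202 [0.505 0.183 0.101]
dock 0.91 [208. 239.] 1208 [0.541 0.289 0.056]
spray_can 0.65 [146. 203.] 850 [0.623 0.433 0.132]
spray_can 0.39 [352. 212.] 7133 [ 0.592 -0.077  0.115]
tape_roll 0.87 [470. 261.] 784 [ 0.464 -0.372  0.045]
scraper 0.73 [461. 168.] 1060 [ 0.734 -0.394  0.004]
-0.0187 1.1 [-3.66055570e-05  9.73801434e-01  2.27400011e-01 -2.17765751e-05]
```

Run:
```python
import cv2,numpy as np
a=cv2.imread("pics/top.png"); b=cv2.imread("pics/scene.png")
a=cv2.resize(a[130:330,130:490],None,fx=2.2,fy=2.2,interpolation=cv2.INTER_CUBIC); cv2.imwrite("pics/topc.png",a[:600,:800])
b=cv2.resize(b[110:330,200:460],None,fx=2.7,fy=2.7,interpolation=cv2.INTER_CUBIC); cv2.imwrite("pics/scenec.png",b[:600,:800])
```

```text
(no output)
```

View pics/topc.png

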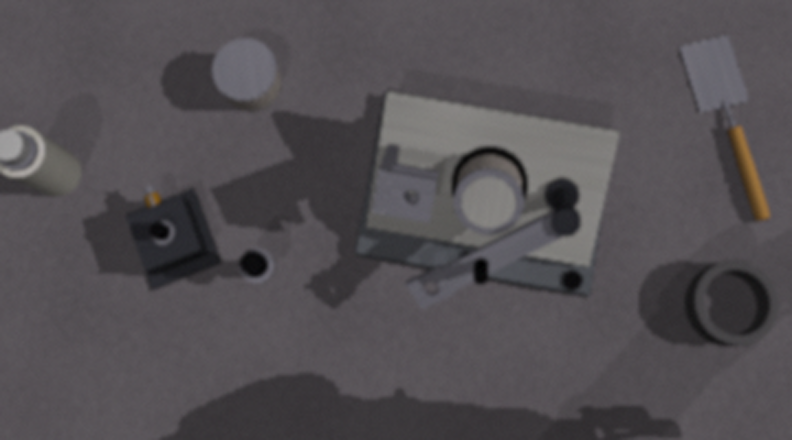

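View pics/scenec.png

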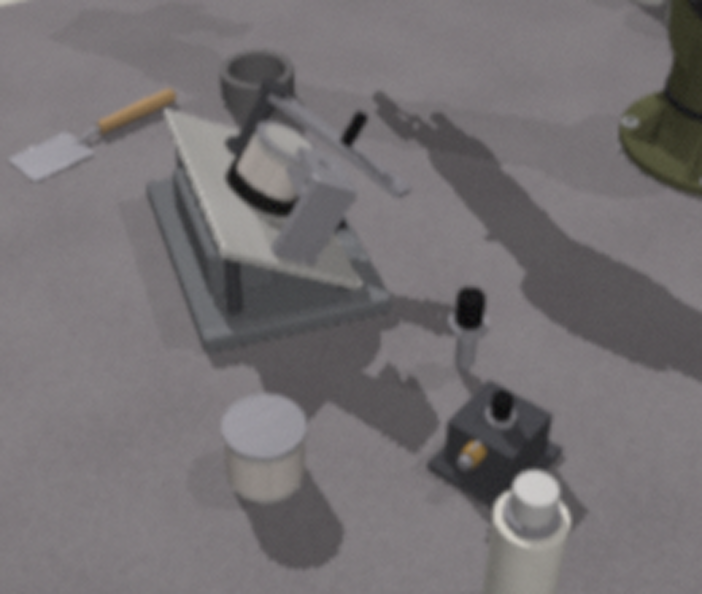

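The top view shows two candidates for the pin:
- the one in the dock, at about (202,235), with a smaller grip
- a larger loose one standing on the counter, at about (246,250)

The docked one fits the description because it is upright in the parking block. The keeper is open to the front, with its knob at about (349,253) and its eye at about (325,260). The black knob at (390,257) on the base isn't the keeper's. Next I'll fit the cradle and dock from depth.

```bash
cat > fit.py <<'E'
from h import *
def fit_deck(P,seed=0):
    rng=np.random.default_rng(seed); best=None
    for _ in range(800):
        a,b,c=P[rng.choice(len(P),3,False)]; n=np.cross(b-a,c-a)
        if np.linalg.norm(n)<1e-6: continue
        n/=np.linalg.norm(n); n*=np.sign(n[2])
        if abs(np.degrees(np.arccos(n[2]))-30)>6: continue
        s=np.abs((P-a)@n)<.004
        if best is None or s.sum()>best.sum(): best=s
    Q=P[best]; m=Q.mean(0); n=np.linalg.svd(Q-m,full_matrices=False)[2][2]; n*=np.sign(n[2]); return n,m,best
E
python3 - <<'E'
from fit import *
for nme in ["top","scene"]:
    c=cam(nme); d=np.load(nme+"_d.npy"); C=cloud(c,d)
    P=C[(d>0)&(np.abs(C[...,0]-.6)<.25)&(np.abs(C[...,1]+.06)<.25)&(C[...,2]>.03)&(C[...,2]<.3)]
    n,m,s=fit_deck(P); Q=P[s]
    print(nme,"tilt",np.degrees(np.arccos(n[2])).round(2),"yaw",np.degrees(np.arctan2(-n[1],-n[0])).round(2),s.sum(),"res",np.std((Q-m)@n).round(4))
    ya=np.arctan2(-n[1],-n[0]); y=np.array([-np.sin(ya),np.cos(ya),0]); y=y-n*(y@n); y/=np.linalg.norm(y); x=np.cross(y,n)
    uv=np.c_[(Q-m)@x,(Q-m)@y]; r=cv2.minAreaRect((uv*1000).astype(np.float32)); print(r)
    o=m+x*r[0][0]/1000+y*r[0][1]/1000; print("centre",o.round(4))
    L=np.c_[(P-o)@x,(P-o)@y,(P-o)@n]; f=L[(abs(L[:,2]-.098)<.006)&(L[:,1]>.055)&(abs(L[:,0])<.04)]
    print("fork",len(f),f.mean(0).round(4),f.min(0).round(3),f.max(0).round(3)); t=L[(abs(L[:,2]-.07)<.01)&(np.hypot(L[:,0],L[:,1])<.05)]; print("tin",t.mean(0).round(4))
H=vision.camera_info("wrist"); print(np.array(H["hand_eye"]).round(3),H["mtx"])
E
```

```text
top tilt 29.76 yaw -10.53 3801 res 0.0019
((-30.761802673339844, 5.79791259765625), (270.0185546875, 196.40757751464844), 89.8875503540039)
centre [ 0.5926 -0.0835  0.0788]
fork 521 [0.0123 0.0924 0.0979] [-0.015  0.06   0.092] [0.038 0.124 0.104]
tin [ 0.0118 -0.0003  0.0703]
scene tilt 29.96 yaw -10.44 1263 res 0.0014
((-30.68466567993164, -31.457122802734375), (274.5882263183594, 172.26084899902344), 89.94010925292969)
centre [ 0.6022 -0.0858  0.0849]
fork 219 [0.002  0.0957 0.0971] [-0.027  0.059  0.092] [0.027 0.127 0.101]
tin [0.0074 0.0013 0.0696]
[[-0.001 -0.965 -0.261  0.066]
 [ 1.    -0.001 -0.001  0.001]
 [ 0.    -0.261  0.965 -0.141]
 [ 0.     0.     0.     1.   ]] [[295.16800716   0.         321.44263484]
 [  0.         295.16800716 195.07755309]
 [  0.           0.           1.        ]]
```

```bash
cat >> h.py <<'E'
def cradle(o=(.602,-.0855,.085),yaw=-10.5,tilt=30):
    M=(Ro.from_euler('z',yaw,degrees=True)*Ro.from_euler('y',-tilt,degrees=True)).as_matrix(); return M,np.array(o)
def tool(z,y):  # tool rotation from z dir and closing dir
    z=z/np.linalg.norm(z); y=y-z*(y@z); y/=np.linalg.norm(y); return np.stack([np.cross(y,z),y,z],1)
E
python3 - <<'E'
from h import *
M,o=cradle(); W=lambda p: o+M@np.array(p)
print("seat",W([0,.085,.098]).round(3))
for nm,y in [("+x",M[:,0]),("-x",-M[:,0]),("+y",M[:,1]),("-y",-M[:,1])]:
    R=tool(-M[:,2],y)
    for lab,p in [("seat",[0,.085,.105]),("above",[0,.085,.17]),("view",[0,.06,.25]),("pushclosed",[-.02,.02,.095]),("pushopen",[-.1,-.0,.095])]:
        j=ctrl.ik(W(p),quat(R)); print(nm,lab,None if j is None else np.round(j,2))
# dock from depth
for n in ["top","scene"]:
    c=cam(n); d=np.load(n+"_d.npy"); C=cloud(c,d)
    P=C[(d>0)&(np.hypot(C[...,0]-.55,C[...,1]-.3)<.09)]
    T=P[abs(P[:,2]-.06)<.006]; print(n,"dock top",np.median(T,0).round(4),cv2.minAreaRect((T[:,:2]*1000).astype(np.float32)))
    G=P[(P[:,2]>.075)&(P[:,2]<.1)]; print("grip",G.mean(0).round(4),G[:,2].max())
    P=C[(d>0)&(np.hypot(C[...,0]-.505,C[...,1]-.19)<.05)&(C[...,2]>.03)]; print("bigpin",P.mean(0).round(3),P[:,2].max().round(3))
E
```

```text
seat [0.569 0.007 0.17 ]
+x seat [-0.21  0.29  0.05  2.23  0.89  0.2  -1.19]
+x above [ 0.59  0.24 -0.96  2.2   0.98  0.53 -1.29]
+x view [ 1.12 -0.   -1.27  2.15  0.34  0.52 -0.6 ]
+x pushclosed [ 0.18  0.3  -0.24  2.31  1.43  0.18 -1.59]
+x pushopen None
-x seat [-0.79  0.41  0.87  2.23 -1.07  0.22 -2.36]
-x above [ 0.76  0.31 -1.22  2.2   1.09  0.65  1.74]
-x view [-1.34 -0.05  1.12  2.17  0.47  0.55  2.41]
-x pushclosed [ 0.84  0.52 -1.22  2.3   1.49  0.68  1.48]
-x pushopen None
+y seat [ 0.35  0.35 -0.68  2.22  1.26  0.45  0.02]
+y above [ 0.74  0.3  -1.19  2.2   1.07  0.63  0.18]
+y view [ 0.83 -0.   -0.99  2.15  0.34  0.52  0.97]
+y pushclosed [ 0.25  0.31 -0.33  2.3   1.44  0.21 -0.04]
+y pushopen None
-y seat [-0.84  0.44  0.95  2.23 -1.17  0.27 -0.69]
-y above [ 0.2   0.17 -0.47  2.2   0.78  0.41 -2.67]
-y view [ 1.19 -0.   -1.35  2.15  0.34  0.52 -2.17]
-y pushclosed None
-y pushopen None
top dock top [0.5481 0.2992 0.0593] ((556.6146850585938, 303.1257629394531), (90.07462310791016, 70.29842376708984), 21.22066879272461)
grip [0.5475 0.2983 0.0866] 0.09100503808804412
bigpin [0.505 0.184 0.09 ] 0.111
scene dock top [0.5552 0.3078 0.0596] ((557.9737548828125, 304.69207763671875), (98.90699768066406, 71.01809692382812), 24.00810432434082)
grip [0.5489 0.3017 0.0847] 0.09222452205251859
bigpin [0.511 0.192 0.079] 0.108
```

Run:
```python
from h import *
M,o=cradle(); W=lambda p: o+M@np.array(p); R=tool(-M[:,2],M[:,1])
for k,p in enumerate([[0,.0,.26],[0,.085,.24]]):
    ctrl.movep(W(p),quat(R)); ctrl.pause(.2)
    c=cam("wrist"); im,d=vision.grab_frame("wrist"); cv2.imwrite(f"pics/w{k}.png",im); np.savez(f"w{k}.npz",d=d,K=c[0],R=c[1],t=c[2])
    for t in ["keeper","keeper_knob","lug_hole","fork_seat"]:
        for r in models.masks_of("wrist",t)[:2]:
            np.save(f"w{k}_{t}.npy",r["mask"]); C=cloud(c,d); m=r["mask"]&(d>0); L=(C[m]-o)@M; print(k,t,round(r["p"],2),np.round(r["point"]),m.sum(),np.median(L,0).round(4))
    print(proj(c,W([0,.085,.098])),get_state()["time"])
```

```text
0 keeper 0.56 [316. 116.] 6118 [-0.0634 -0.0097  0.0848]
0 keeper_knob 0.85 [314. 116.] 6099 [-0.0629 -0.0101  0.0848]
0 lug_hole 0.84 [313. 118.] 6006 [-0.0629 -0.01    0.0848]
0 fork_seat 0.87 [337. 156.] 27094 [-0.0208  0.0122  0.0001]
[[403.76992145 180.42462756]] 3.5
1 keeper 0.6 [230. 120.] 7071 [-0.0629 -0.0048  0.0848]
1 keeper 0.37 [462. 193.] 2763 [ 0.0443  0.3036 -0.0668]
1 keeper_knob 0.59 [227. 114.] 7094 [-0.0629 -0.0051  0.0848]
1 lug_hole 0.94 [224. 117.] 7235 [-0.063  -0.0047  0.0848]
1 fork_seat 0.57 [263. 154.] 29540 [-0.0233  0.0157  0.0275]
[[323.48958985 185.03030691]] 4.65
```

View pics/w0.png

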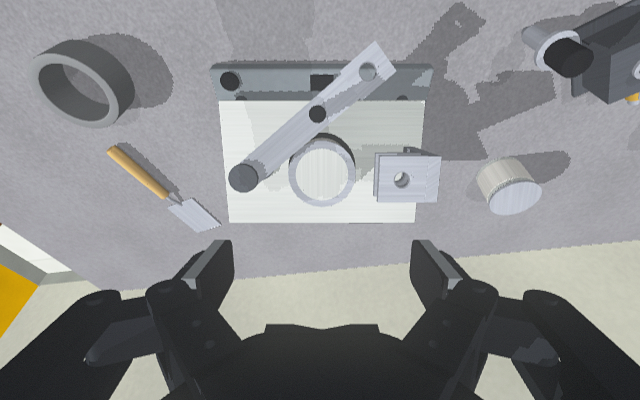

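View pics/w1.png

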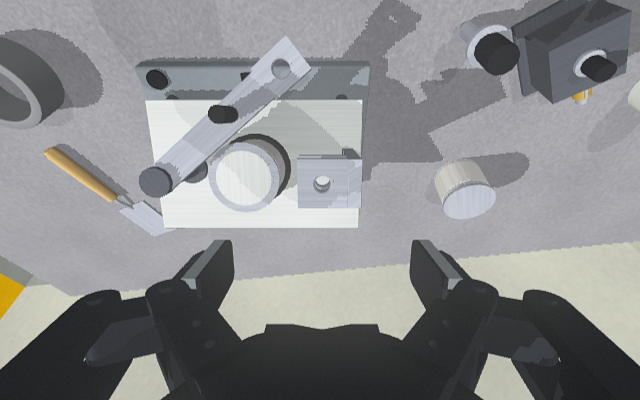

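The wrist views show the bar open to the front: its knob is at (317,113) in w0 and (222,113) in w1, and its eye at (368,72) and (281,68). The fork's hole is at (401,180) and (322,184). In w1 the docked pin is at (598,66) and the bigger loose look-alike at (495,53). Now I'll refine the fork, the keeper angle and the push path.

Run:
```python
from fit import *
M,o=cradle()
rays=[]
for k,g in enumerate([(401,180),(322,184)]):
    z=np.load(f"w{k}.npz"); d=z["d"]; c=(z["K"],z["R"],z["t"]); C=cloud(c,d); L=(C-o)@M; v=d>0
    P=C[v&(abs(L[...,0])<.1)&(abs(L[...,1])<.15)&(abs(L[...,2])<.12)]
    n,m,s=fit_deck(P); print(k,"tilt",np.degrees(np.arccos(n[2])).round(2),"yaw",np.degrees(np.arctan2(-n[1],-n[0])).round(2),"deck h",((m-o)@M[:,2]).round(4))
    dk=v&(abs(L[...,2])<.004)&(abs(L[...,0])<.1)&(abs(L[...,1])<.15); print(" deck rect",cv2.minAreaRect((L[dk][:,:2]*1000).astype(np.float32)))
    f=v&(abs(L[...,2]-.098)<.005)&(L[...,1]>.05)&(L[...,1]<.14); print(" cheek",np.median(L[f],0).round(4),cv2.minAreaRect((L[f][:,:2]*1000).astype(np.float32)))
    # hole = non-cheek blob inside cheek mask
    hole=np.zeros((400,640),np.uint8); hole[g[1]-14:g[1]+15,g[0]-14:g[0]+15]=(~f)[g[1]-14:g[1]+15,g[0]-14:g[0]+15]
    N,lb,st,ce=cv2.connectedComponentsWithStats(hole); i=lb[g[1],g[0]]; print(" hole blob",i,st[i],ce[i])
    p,r=ray(c,ce[i]); rays.append((p,r)); h=p+r*((o+M[:,2]*.098-p)@M[:,2])/(r@M[:,2]); print(" hole on 98 plane",((h-o)@M).round(4))
    b=v&(abs(L[...,2]-.086)<.003)&(np.load(f"w{k}_keeper.npy")|np.load(f"w{k}_lug_hole.npy")); q=L[b][:,:2]; u=np.linalg.svd(q-q.mean(0),full_matrices=False)[2][0]; u*=np.sign(u[1])
    print(" bar theta",np.arctan2(-u[0],u[1]).round(3),"mean",q.mean(0).round(4))
    kn=v&(abs(L[...,2]-.126)<.006)&(abs(L[...,0]+.065)<.03)&(abs(L[...,1])<.03); print(" knob top",kn.sum(),L[kn].mean(0).round(4))
A=sum(np.eye(3)-np.outer(r,r) for p,r in rays); b=sum((np.eye(3)-np.outer(r,r))@p for p,r in rays); X=np.linalg.solve(A,b); print("triang hole",((X-o)@M).round(4))
for tl in [0,-8,-15,-22]:
    ok=[]; R=tool(-M[:,2],M[:,1])@Ro.from_euler('y',tl,degrees=True).as_matrix()
    for th in [.75,.5,.25,0]:
        kx=np.array([-.105*np.sin(th),-.085+.105*np.cos(th),.1]); tg=np.array([-np.cos(th),-np.sin(th),0]); j=ctrl.ik(o+M@(kx+.03*tg),quat(R)); ok.append(None if j is None else np.round(j,1).tolist())
    print(tl,R[:,2].round(2),ok)
```

```text
0 tilt 30.02 yaw -10.48 deck h -0.0013
 deck rect ((-0.7715377807617188, -1.1933441162109375), (269.86932373046875, 168.9524688720703), 89.94989776611328)
 cheek [-0.0015  0.0921  0.0966] ((-0.4299507141113281, 90.54552459716797), (50.13838577270508, 64.3214111328125), 0.021903062239289284)
 hole blob 2 [395 173  14  14 161] [401.54037267 179.33540373]
 hole on 98 plane [-0.0012  0.0826  0.098 ]
 bar theta 0.688 mean [-0.0684 -0.0038]
 knob top 239 [-0.0672 -0.0051  0.1245]
1 tilt 30.02 yaw -10.53 deck h -0.0013
 deck rect ((-0.6194915771484375, -1.2321929931640625), (269.8025207519531, 168.16598510742188), 89.85916900634766)
 cheek [-0.0017  0.0924  0.0966] ((-0.4166717529296875, 90.6998291015625), (63.988460540771484, 50.40007400512695), 89.96119689941406)
 hole blob 2 [315 177  16  15 185] [322.2        183.61621622]
 hole on 98 plane [-0.0014  0.0837  0.098 ]
 bar theta 0.692 mean [-0.068  -0.0037]
 knob top 298 [-0.0674 -0.0042  0.1242]
triang hole [-0.0004  0.0837  0.0938]
0 [ 0.49 -0.09 -0.87] [None, [0.5, 0.3, -0.5, 2.5, 2.0, 0.3, -0.6], [0.5, 0.3, -0.7, 2.4, 1.7, 0.3, -0.3], [0.6, 0.4, -0.8, 2.3, 1.5, 0.4, -0.1]]
-8 [ 0.61 -0.11 -0.79] [None, None, None, [0.4, 0.3, -0.6, 2.5, 2.2, 0.4, -0.8]]
-15 [ 0.7  -0.13 -0.71] [None, None, None, None]
-22 [ 0.77 -0.14 -0.62] [None, None, None, None]
```

```bash
cat >> h.py <<'E'
M,o0=cradle(); O=o0+M@np.array([-.0007,-.0013,-.0013]); W=lambda p: O+M@np.array(p)
def kp(th,s,z): return W([-.105*np.sin(th)-s*np.cos(th), -.085+.105*np.cos(th)-s*np.sin(th), z])
E
python3 - <<'E'
from h import *
for tl in [8,12,16,20,25]:
    R=tool(-M[:,2],M[:,1])@Ro.from_euler('y',tl,degrees=True).as_matrix()
    if all(ctrl.ik(kp(th,s,z),quat(R)) is not None for th,s,z in [(.72,.045,.17),(.72,.045,.1),(.7,.02,.1),(.4,.02,.1),(0,.02,.1),(0,.0,.1)]): break
else: raise SystemExit("no tilt")
print("tilt",tl)
ctrl.close_gripper(); ctrl.movep(kp(.72,.045,.17),quat(R)); ctrl.movel(kp(.72,.045,.1))
f0=np.array(get_state()["contact_force"]); F=lambda: (M.T@(np.array(get_state()["contact_force"])-f0)).round(1)
for th in [.7,.6,.5,.4,.3,.2,.1,.04]:
    ctrl.movel(kp(th,.022,.1),max_speed=.12); print(th,F(),end=" ")
    if np.abs(F()).max()>35: break
else:
    for s in np.arange(.020,-.004,-.002):
        ctrl.movel(kp(0,s,.1),max_speed=.05); f=F(); print(round(s,3),f,end=" ")
        if np.abs(f).max()>14: break
s_=get_state(); print(((np.array(s_["tcp_pos"])-O)@M).round(4),s_["time"])
E
```

```text
tilt 8
0.7 [-0.  -0.2  0.1] 0.6 [ 0.8 -0.5 -0.1] 0.5 [-0.1 -0.6  0.5] 0.4 [ 0.9  0.1 -0.3] 0.3 [-0.2 -0.8 -0.3] 0.2 [ 0.8 -0.3  0.3] 0.1 [ 0.7 -0.7 -0. ] 0.04 [ 0.2  0.1 -0.1] 0.02 [-5.3 -1.3  1.7] 0.018 [-9.4 -0.8  3.6] 0.016 [-14.    0.6   4.8] 0.014 [-18.    1.    6.5] [-0.0218  0.0193  0.0999] 10.0167
```

Run:
```python
from h import *
ctrl.movel(kp(0,.05,.1),max_speed=.2); 
R=tool(-M[:,2],M[:,1]); ctrl.movep(W([0,.085,.24]),quat(R)); ctrl.ungrasp()
c=cam("wrist"); im,d=vision.grab_frame("wrist"); cv2.imwrite("pics/w2.png",im)
L=(cloud(c,d)-O)@M; v=d>0
b=v&(abs(L[...,2]-.086)<.003)&(abs(L[...,0])<.03)&(L[...,1]>-.03)&(L[...,1]<.055); q=L[b][:,:2]; u=np.linalg.svd(q-q.mean(0),full_matrices=False)[2][0]; u*=np.sign(u[1])
print(" bar theta",np.arctan2(-u[0],u[1]).round(3),"mean",q.mean(0).round(4))
kn=v&(abs(L[...,2]-.126)<.006)&(abs(L[...,0])<.03)&(abs(L[...,1]-.02)<.03); print(" knob",kn.sum(),L[kn].mean(0).round(4))
cv2.imwrite("pics/w2c.png",cv2.resize(im[130:240,180:400],None,fx=3.6,fy=3.6,interpolation=cv2.INTER_CUBIC))
# dock view, two places
D=np.array([.549,.300,.0])
for k,(dx,dy) in enumerate([(-.02,-.03),(.02,.01)]):
    Rd=tool(np.array([0,0,-1.]),np.array([.25,1,0.]))
    p=D+[dx,dy,.21]
    if ctrl.ik(p,quat(Rd)) is None: print("noik"); continue
    ctrl.movep(p,quat(Rd)); ctrl.pause(.15)
    c=cam("wrist"); im,d=vision.grab_frame("wrist"); cv2.imwrite(f"pics/d{k}.png",im); np.savez(f"d{k}.npz",d=d,K=c[0],R=c[1],t=c[2]); C=cloud(c,d)
    for r in models.masks_of("wrist","pin")[:3]:
        m=r["mask"]&(d>0); P=C[m]; print(k,round(r["p"],2),np.round(r["point"]),np.median(P,0).round(4),P[:,2].max().round(4))
    v=(d>0)&(np.hypot(C[...,0]-D[0],C[...,1]-D[1])<.03)
    for lab,h in [("grip top",.088),("flange",.064),("dock top",.06)]:
        T=C[v&(abs(C[...,2]-h)<.002)]; print(lab,len(T),cv2.minEnclosingCircle((T[:,:2]*1000).astype(np.float32)) if len(T) else None, np.median(T[:,2]).round(4) if len(T) else None)
print(get_state()["time"])
```

```text
bar theta -0.003 mean [-0.0013  0.0121]
 knob 254 [-0.0006  0.0208  0.1253]
0 0.89 [357. 191.] [0.5431 0.2983 0.084 ] 0.0885
0 0.85 [231. 182.] [0.5044 0.192  0.0965] 0.1062
grip top 222 ((547.1558837890625, 298.3489685058594), 9.578553199768066) 0.0866
flange 156 ((547.1927490234375, 298.72137451171875), 13.935530662536621) 0.0627
dock top 1492 ((549.021240234375, 299.9966125488281), 29.984813690185547) 0.0587
1 0.86 [179. 153.] [0.5069 0.1939 0.0927] 0.1063
1 0.61 [306. 165.] [0.5446 0.3001 0.085 ] 0.0885
grip top 243 ((547.4793701171875, 298.90020751953125), 9.563104629516602) 0.0867
flange 176 ((547.2660522460938, 298.8889465332031), 13.906813621520996) 0.0626
dock top 1644 ((548.9966430664062, 300.0035095214844), 29.995262145996094) 0.0587
13.75
```

View pics/w2c.png

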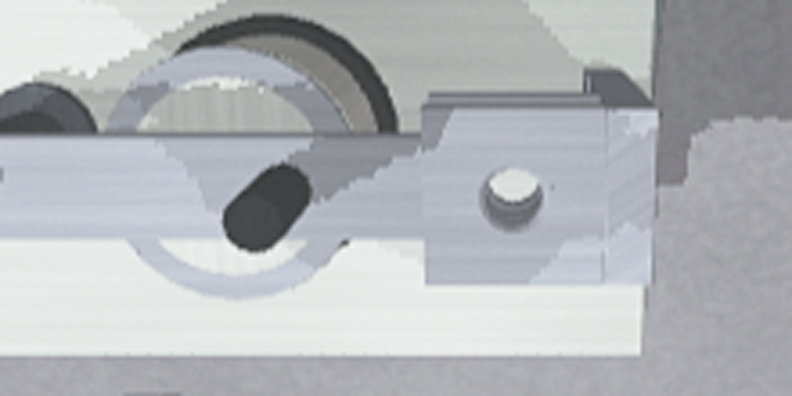

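View pics/d1.png

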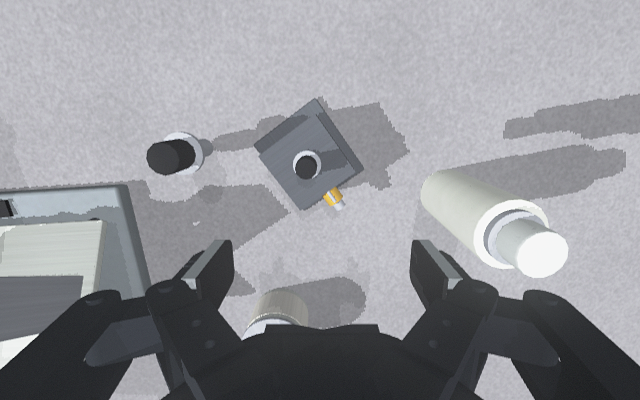

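The bar is closed: theta is about 0, and the deck shows through fork and eye at (512,185) in the crop. In d1 the docked pin is at (306,165) and the look-alike at (178,155). The docked one measures 19–20 mm over the grip and 28 mm over the flange, which matches the description; the loose one is taller. I'll confirm it in a crop before reaching for it.

Run:
```python
from h import *
im=cv2.imread("pics/d1.png"); cv2.imwrite("pics/d1c.png",cv2.resize(im[90:220,130:390],None,fx=3,fy=3,interpolation=cv2.INTER_CUBIC))
z=np.load("d1.npz"); C=cloud((z["K"],z["R"],z["t"]),z["d"]); T=C[(z["d"]>0)&(np.hypot(C[...,0]-.507,C[...,1]-.194)<.04)]
top=T[T[:,2]>T[:,2].max()-.003]; print("look-alike grip",cv2.minEnclosingCircle((top[:,:2]*1000).astype(np.float32)))
for sg in (1,-1):
    R=tool(-M[:,2],sg*M[:,0])
    for h in (.2,.15,.105): j=ctrl.ik(W([0,.085,h]),quat(R)); print(sg,h,None if j is None else np.round(j,2))
print(np.round(get_state()["qpos"],2))
```

```text
look-alike grip ((506.9271545410156, 186.62135314941406), 14.186420440673828)
1 0.2 [ 0.59  0.15 -0.91  2.18  0.77  0.51 -1.09]
1 0.15 [ 0.34  0.23 -0.64  2.21  0.98  0.43 -1.29]
1 0.105 [ 0.09  0.31 -0.33  2.22  1.16  0.31 -1.45]
-1 0.2 [ 0.82  0.22 -1.22  2.18  0.9   0.6   1.91]
-1 0.15 [ 0.73  0.38 -1.22  2.21  1.2   0.68  1.63]
-1 0.105 [ 0.68  0.52 -1.22  2.22  1.39  0.77  1.47]
[ 0.03  0.76 -1.12  1.46  0.68  1.35  0.2 ]
```

View pics/d1c.png

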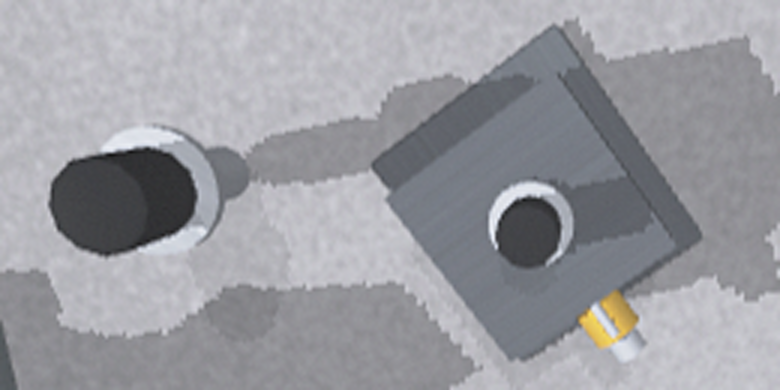

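The crop shows the docked pin at (528,225), with the brass plunger beside it, and the bulkier look-alike standing loose at (110,205). I'll take the docked one.

Run:
```python
from h import *
p=np.array([.5473,.2987,0]); Rd=tool(np.array([0,0,-1.]),np.array([.25,1,0.]))
ctrl.movep(p+[0,0,.12],quat(Rd)); ctrl.movel(p+[0,0,.067],max_speed=.1)
ctrl.close_gripper(force=80); s=get_state(); print(s["width"],s["gripper_force"],np.round(s["contact_force"],1),np.round(s["tcp_pos"],4))
ctrl.movel(p+[0,0,.082],max_speed=.05); print(np.round(get_state()["contact_force"],1))
ctrl.movel(p+[0,0,.2],max_speed=.15); s=get_state(); print(s["width"],np.round(s["contact_force"],1),s["gripper_force"])
R=tool(-M[:,2],M[:,0])
ctrl.movep(W([0,.085,.20]),quat(R)); ctrl.pause(.2)
c=cam("wrist"); im,d=vision.grab_frame("wrist"); cv2.imwrite("pics/f.png",im); np.savez("f.npz",d=d,K=c[0],R=c[1],t=c[2])
s=get_state(); print(s["time"],np.round(s["qpos"],2),((np.array(s["tcp_pos"])-O)@M).round(4),proj(c,W([0,.085,.098])))
L=(cloud(c,d)-O)@M; f=(d>0)&(abs(L[...,2]-.098)<.005)&(L[...,1]>.05)&(L[...,1]<.14)&(abs(L[...,0])<.05); print(np.median(L[f],0),cv2.minAreaRect((L[f][:,:2]*1000).astype(np.float32)))
```

```text
0.017239509787518297 78.05183529853821 [-0.   0.4  5.2] [0.5474 0.2989 0.0675]
[-2.3 -1.5  4. ]
0.017082603555065617 [-0.5  0.4 -0.1] 79.82571959495544
18.3083 [ 0.58  0.15 -0.9   2.18  0.77  0.51 -1.08] [1.000e-04 8.600e-02 1.996e-01] [[321.75491921 196.19964293]]
[0.0001788  0.09822255 0.09789974] ((-0.20659446716308594, 91.50468444824219), (64.73925018310547, 49.990936279296875), 89.86795806884766)
```

View pics/f.png

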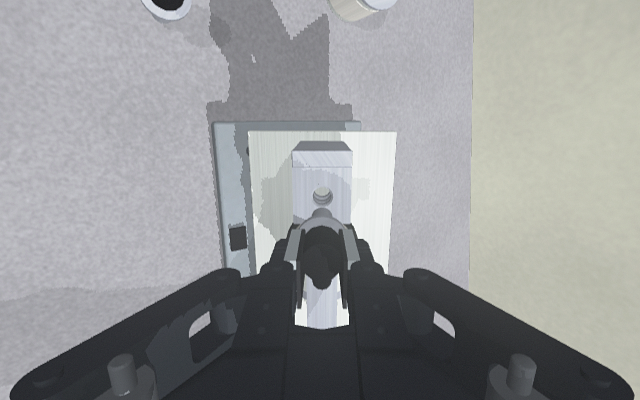

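The pin is held in line with the tool, its nose at about (320,213). The fork's hole is visible at about (322,194), clear and open. I'll correct for any offset, then insert under force watch.

Run:
```python
from h import *
z=np.load("f.npz"); d=z["d"]; c=(z["K"],z["R"],z["t"]); L=(cloud(c,d)-O)@M
f=(d>0)&(abs(L[...,2]-.098)<.005); sub=np.zeros((400,640),np.uint8); sub[182:208,308:336]=(~f)[182:208,308:336]
N,lb,st,ce=cv2.connectedComponentsWithStats(sub); i=1+np.argmax(st[1:,4]); p,r=ray(c,ce[i]); n=M[:,2]
h=p+r*((W([0,0,.098])-p)@n)/(r@n); hl=(h-O)@M; print("hole",ce[i],st[i],hl.round(4))
print("nose pred",proj(c,W([0,.086,.1471])).round(1))
s=get_state(); print("hand cloud",[ (lambda q:(len(q),q.mean(0).round(4)))(L[(d>0)&(L[...,2]>.145)&(L[...,2]<.165)&(np.hypot(L[...,0],L[...,1]-.085)<.03)])])
x,y=0.,.085
if np.hypot(*(hl[:2]-[0,.085]))<.004: x,y=hl[0]*.5,.085+(hl[1]-.085)*.5
f0=np.array(s["contact_force"]); F=lambda: (M.T@(np.array(get_state()["contact_force"])-f0)).round(1)
ctrl.movel(W([x,y,.158]),max_speed=.1)
for hh in [.15,.143,.136,.129,.122,.115,.110]:
    ctrl.movel(W([x,y,hh]),max_speed=.05); ff=F(); a=((np.array(get_state()["tcp_pos"])-O)@M).round(4); print(hh,ff,a)
    if np.abs(ff).max()>15: print("stop"); break
print(get_state()["time"])
```

```text
hole [321.54893617 195.40851064] [313 188  18  17 235] [-0.0002  0.0857  0.098 ]
nose pred [[321.8 213.5]]
hand cloud [(88, array([-1.000e-04,  9.200e-02,  1.604e-01]))]
0.15 [-0.6  1.1  0.3] [0.     0.0854 0.1504]
0.143 [-0.6 -0.  -0.4] [-1.000e-04  8.530e-02  1.431e-01]
0.136 [-0.1  0.5  0.6] [-0.0002  0.0854  0.136 ]
0.129 [-0.9  0.2 -1.1] [-0.0003  0.0854  0.129 ]
0.122 [-0.   0.5 -0.4] [-0.0003  0.0854  0.122 ]
0.115 [-0.2  1.1  0.3] [-0.0003  0.0854  0.115 ]
0.11 [-0.3 -0.2 -0.1] [-0.0002  0.0853  0.11  ]
20.8917
```

Run:
```python
from h import *
s=get_state(); f0=np.array(s["contact_force"]); F=lambda: (M.T@(np.array(get_state()["contact_force"])-f0)).round(1)
for hh in np.arange(.108,.0925,-.0015):
    ctrl.movel(W([0,.0853,hh]),max_speed=.03); ff=F(); a=((np.array(get_state()["tcp_pos"])-O)@M).round(4); print(round(hh,4),ff,a,get_state()["width"])
    if np.abs(ff).max()>18: print("stop"); break
ctrl.movel(W([0,.0853,a[2]]),max_speed=.03)
ctrl.ungrasp(); ctrl.movel(W([0,.0853,.20]),max_speed=.15); ctrl.pause(.2)
c=cam("wrist"); im,d=vision.grab_frame("wrist"); cv2.imwrite("pics/g.png",cv2.resize(im[100:300,190:450],None,fx=3,fy=3,interpolation=cv2.INTER_CUBIC))
L=(cloud(c,d)-O)@M; v=(d>0)&(np.hypot(L[...,0],L[...,1]-.085)<.017)
for h in (.098,.102,.126): T=L[v&(abs(L[...,2]-h)<.0018)]; print(h,len(T),T.mean(0).round(4) if len(T) else None)
print("max",np.percentile(L[v][:,2],[50,90,99]).round(4)); L2=L[(d>0)&(abs(L[...,2]-.126)<.006)&(abs(L[...,0])<.03)&(abs(L[...,1]-.02)<.03)]; print("knob",len(L2),L2.mean(0).round(4),get_state()["time"])
```

```text
0.108 [0.7 0.9 1.2] [-0.      0.0853  0.108 ] 0.017162273858488425
0.1065 [ 0.6 -0.2  9.2] [1.00e-04 8.54e-02 1.07e-01] 0.017295045682083954
0.105 [-3.5 -3.3 32.9] [0.0002 0.0854 0.1068] 0.01734326432842067
stop
0.098 303 [0.0023 0.0903 0.098 ]
0.102 299 [-0.0009  0.0909  0.1019]
0.126 493 [-0.0009  0.0857  0.1259]
max [0.2819 0.2913 0.2938]
knob 308 [-0.0002  0.0215  0.1251] 23.5833
```

View pics/g.png

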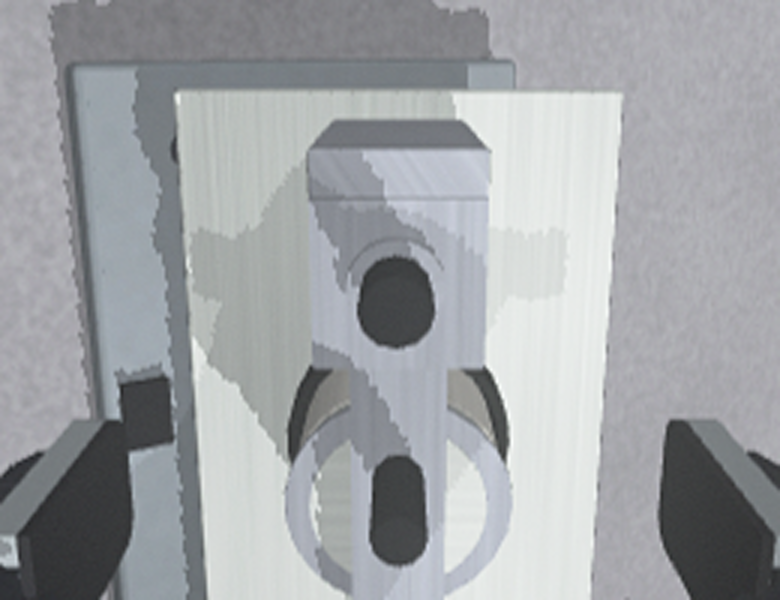

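The pin is seated: in the crop its flange lies flat on the fork at about (396,300), with the flange top 102 mm and the grip top 126 mm above the deck, as they should be. The bar is closed and the gripper is clear.

```bash
python3 -c "
from h import *
print(ticket.close_job(), get_state()['time'])"
```

```text
the job is handed in; nothing more can be done
the job is handed in; nothing more can be done
```

The job is handed in: the bar is closed, the right pin sits fully home through fork and eye and is released, and nothing else was moved as far as I could see; the clock read 23.6 s just before hand-in.

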